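# Unload the wire payoff arm and unhitch it from its ball

## Task

Take down the wire payoff arm: slide the spool of copper wire straight up off the arm's spindle, leaving the arm hitched, and lower it all the way down over the empty post of the wooden spool rack, without letting it drop, and let go of it. Then squeeze the coupler's spring latch across towards its fixed grip post, lift the arm off the ball with the latch drawn, and finish still holding it still and level straight above the ball, about a hand's width (8 to 15 cm) higher than it sat. Leave the cutters, the hammer and the ring clamp where they lie.

Things in the scene. Friction and masses are not known exactly. Their poses are not given: they have to be found in the camera images.
- ball_mount: dark steel plate screwed to the bench (76 x 60 x 6 mm, origin on the bench at its centre, z up) with a steel hitch ball on a short neck at its centre, under the arm's coupler; it cannot move
- ball (a point): centre of the hitch ball, 18 mm in diameter, 24 mm above the bench
- payoff_arm: loose aluminium payoff arm, 0.23 kg: a square coupler (34 x 34 mm, roof 39 mm above the bench) over the ball, a beam 14 mm wide at 23 to 34 mm height, a spindle at its other end. Origin on the bench under the ball while hitched; own x along the beam to the spindle, 85 mm away; z up. The shut latch stops it being lifted; with the latch drawn it is clear of the ball after rising 24 mm
- rubber_foot (a point): underside of the arm's round rubber foot (diameter 38 mm) below the spindle; it only rests on the bench, so the arm can turn about the ball. Without spool the arm's centre of mass lies about 35 mm along the beam from the ball; a grip of 40 N or more on the two grips holds it level
- fixed_grip (a point): middle of the outer face of the fixed grip post, an upright plate on the coupler's roof, 20 mm wide along the arm's x, 6 mm thick, 39 to 74 mm above the bench. This point: own y = +14 mm of the arm, 62 mm above the bench
- socket (a point): centre of the ball socket in the arm's coupler, 24 mm above the bench while hitched (then it coincides with the ball's centre)
- spindle_top (a point): tip of the arm's spindle: 10 mm in diameter, 44 mm tall above the spool table, tip 84 mm above the bench, 10 mm above the top of the spool; own x = 85 mm of the arm
- latch (a joint): spring latch (m): 0 = closed under the ball, 0.0135 = fully drawn, at its stop; slides along the arm's own +y; the ball is free from 0.012 on. The spring pushes back with 5 N closed, 10 N drawn. Squeezing thumb plate and fixed grip post together in one grip (49 mm over both, 35.5 mm when drawn) draws it; the same grip can lift the arm
- thumb_plate (a point): middle of the outer face of the latch's thumb plate, an upright steel plate 20 mm wide along the arm's x and 5 mm thick, opposite the fixed grip post; its top is 74 mm above the bench. This point: own y = -35 mm of the arm when closed (-21.5 mm when drawn), 62 mm above the bench
- wire_spool: spool of copper wire, 0.3 kg, grey flanges 60 mm in diameter and 3 mm thick, 34 mm tall overall, wound wire 52 mm in diameter, bore 15 mm; upright and round, origin at the centre of its underside. It starts on the arm's spindle with its underside 40 mm above the bench
- spool_rack: wooden rack, fixed: base 66 x 160 x 16 mm with two upright posts on its long centre line, 43 mm either side of the middle; origin under the middle of the base; own y runs along it. The post at own y = +43 mm carries a fixed spool of brass wire with the same flanges; the other is empty
- empty_post (a point): foot of the rack's empty post, on the top of the wooden base (16 mm above the bench), at own y = -43 mm of the rack; the post is 9.6 mm in diameter and 44 mm tall with a tapered tip. A seated spool has its underside at this height
- cutters: black-handled side cutters lying on the bench, about 51 x 118 x 11 mm, a bystander; origin at the centre of its underside, long axis own y
- hammer: chasing hammer lying on the bench, about 69 x 208 x 27 mm, a bystander; origin at the centre of its underside, long axis own y
- clamp: wooden ring clamp lying on the bench, about 28 x 148 x 28 mm, a bystander; origin at the centre of its underside, long axis own y
There are look-alikes about, which are no part of the job. What is shaped like the wire_spool but blue is not meant.

How it is judged:
By the outcome, as a careful person would: the job done as asked, in the order asked, and still so for the second after the job is handed in, while the arm keeps its last pose, push and grip.
It also fails if it takes over 50 s, if anything falls off the work surface, if the arm or the gripper's body presses on something with over 40 N, if the wrist force passes 120 N, or if a joint passes its speed limit or range.

## Robot

A 6-joint arm with a two-finger parallel gripper is mounted at the origin on a cart in front of the work surface, level with it; the furniture and walls round the work are solid. World frame = base frame: x ahead of the robot, y to its left, z up, the work surface at z = 0. Lengths are in m, angles in rad, forces in N, time in s.
With the tool pointing down it reaches from about 0.35 to 0.775 m from the base axis. Payload 5.5 kg.
Tool frame: the origin (TCP) lies midway between the tips of the shut fingers; the grasp point (between the pads) lies 19 mm behind it; x points along the fingers, y is the direction in which the jaws open and shut, and the axes are right-handed (so a half turn about x gives the same grasp; the last joint's range is limited). The gripper opens to 85 mm and grips with 20 to 120 N. Pads are 22 mm wide; open, the fingers measure 114 mm over their backs; the gripper's body (76 mm by 85 mm) begins 54 mm behind the grasp point. The pads swing forward as they close: fully open they stand 13 mm farther back than shut.
Start: joints at [1.108, 0.313, 0.046, 1.304, 0, 1.431], TCP at [0.182, 0.545, 0.231] pointing down, gripper open.
Joint ranges: [-2.76, 2.76], [-0.86, 1.69], [-1.03, 1.26], [-2.2, 2.34], [-1.47, 1.5], [-3.14, 3.14]. Speed limits (rad/s): [2.57, 2.57, 3.14, 3.14, 3.14, 3.14].

## Interface

Orientations are given as a unit quaternion [w, x, y, z].
In Python, from workcell import env, optics, order, models gives the robot as it stands. The module is installed in compiled form; this text tells all that it offers.
- The arm moves only by the tool servo_tool, never from a script. Its argument "moves" is a list of rows, each a list of 5 numbers: the shift along the tool's x, y, z in cm, then the turn about the tool's x in rad, then the closure, from -1 (fully open) to 1 (shut). A call has exactly 10 rows; each row shifts and turns the commanded pose from where the row before left it, along the tool's axes as they then stand; what a row does not reach is not made up. A row lasts 1/8 s, in which the tool goes at most 62.5 mm and 10.7 degrees, less where a joint would pass 70% of its speed; a pose out of reach is approached as far as the arm can. A call is refused whole if a number of a shift passes 6.25 or a number of a turn 0.188, either way. A call with a gripper value outside its range is refused whole. The fingers move at their own pace and stop on an object; "grip_force" is the grip in N (left out, the last holds). Time passes only in rows, so rows that do not move let the fingers close, or fill a call up. It gives the time, the measured TCP pose, the force and the opening at its end, in the units of the state.
- env.get_state(): the state, without advancing time (a new reading comes with each control period).
- optics.read_camera(name): name is "scene" or "top" or "wrist"; returns a dict with "pixels" (420x560x3 uint8, blue, green, red), "vertical_fov" (degrees; the focal length in pixels is half the picture's height over the tangent of half this angle, whatever the lens; pixels are square), "cx", "cy" (the principal point, pixels), "extrinsics" (4x4, takes a point from world to camera coordinates). Camera axes: x right, y up, looking along -z (the intrinsics and any distortion apply to the point x, -y, -z); pixel columns grow to the right and rows downward; lengths in m; the calibration is good to about 2 mm. A picture is of the moment at which its call begins. There is no depth.
- order.hand_in(): hands the job in, once; it reports no verdict.
Trained networks look in a picture, given as the dict that the camera call returned (one of the last four; its "shot" number tells which), for a name from the list of things; names that differ only in an ending like _2 or _b are one class to them, and where a whole thing is asked for, a point or a joint stands for the part that bears it (a point fixed in the world has none). Each returns a list of dicts, best first, with "conf" (0 to 1); they miss things now and then, are a little off and sometimes report something else, mostly with a low value. They report only what shows in the picture. A call takes as long as a camera call. They do not tell look-alikes from the thing itself.
- models.outline_of(name, picture): "pixels" (420x560 bool, what is visible of it) and "location" ([column, row] in pixels, amid what is visible of it).
- models.pinpoint(name, picture): "location" ([column, row] in pixels: a listed point, or the origin of a listed thing).
The state is a dict: "clock": time; "joint_pos": joint angles; "qvel": joint speeds; "tau": joint torques, N m; "tcp_pos": TCP position; "orientation": TCP orientation; "wrist_force": force on the tool from outside, world axes, zero at the start; "ft_torque": the same for the moment, N m; "finger_gap": finger opening in m.
Only numpy, scipy, OpenCV 4.12 (cv2) and the standard library are available. Lean on these libraries where they do the work, as an engineer would, in place of code of your own. Each camera call takes 0.05 s, during which the arm holds its last target.

## Working session

There is one attempt and no reset: what is moved stays moved. The work goes in short steps, Python scripts to look and compute and a tool call to move; the robot and the scene stay as the last step left them, time stands still between calls to the robot, and variables do not carry over. Pictures are saved under pics/ and viewed, and the job is handed in when it is done.

Besides the shell and the picture viewer there is one more tool, called after "Call:" by a JSON object that holds its "name" and its "arguments", one argument or row to a line. servo_tool: Moves the arm, as the interface text tells. Its arguments: {"type":"object","properties":{"moves":{"type":"array"},"grip_force":{"type":"number"}},"required":["moves"]}

```bash
mkdir -p pics; ls
cat > h.py <<'E'
import numpy as np, cv2
from workcell import env, optics, order, models
def ray(pic,px):
    f=210/np.tan(np.radians(pic['vertical_fov'])/2)
    E=np.array(pic['extrinsics']);R=E[:3,:3];t=E[:3,3]
    d=np.array([(px[0]-pic['cx'])/f,-(px[1]-pic['cy'])/f,-1.])
    c=-R.T@t; d=R.T@d
    return c,d/np.linalg.norm(d)
def onz(pic,px,z):
    c,d=ray(pic,px); return c+d*(z-c[2])/d[2]
def proj(pic,p):
    f=210/np.tan(np.radians(pic['vertical_fov'])/2)
    E=np.array(pic['extrinsics']);q=E[:3,:3]@np.asarray(p)+E[:3,3]
    return np.array([pic['cx']+f*q[0]/-q[2],pic['cy']-f*q[1]/-q[2]])
def tri(obs):
    A=np.zeros((3,3));b=np.zeros(3)
    for pic,px in obs:
        c,d=ray(pic,px);P=np.eye(3)-np.outer(d,d);A+=P;b+=P@c
    p=np.linalg.solve(A,b)
    return p,[np.round(proj(pic,p)-px,1).tolist() for pic,px in obs]
E
python3 - <<'E'
from h import *
s=env.get_state()
for k,v in s.items(): print(k,np.round(v,3))
for n in ["scene","top","wrist"]:
    p=optics.read_camera(n); cv2.imwrite(f'pics/{n}0.png',p['pixels'])
    print(n,[ (k,np.round(v,3).tolist() if k=='extrinsics' else v) for k,v in p.items() if k!='pixels'])
E
```

```text
pics
clock 0.0
joint_pos [ 1.108  0.314  0.045  1.304 -0.     1.431]
qvel [ 0.001 -0.001 -0.001 -0.     0.001 -0.001]
tau [ 2.0000e-03 -4.8062e+01  2.9853e+01  1.9000e-02  0.0000e+00  0.0000e+00]
tcp_pos [0.182 0.545 0.23 ]
orientation [ 0.698  0.113  0.698 -0.114]
wrist_force [-0.189  0.533 -0.789]
ft_torque [ 0.053 -0.004  0.02 ]
finger_gap 0.085
scene [('vertical_fov', 43.06190987079547), ('cx', 271.2024536978292), ('cy', 216.49970123881934), ('extrinsics', [[0.494, -0.869, -0.002, -0.091], [0.584, 0.33, 0.741, -0.406], [-0.644, -0.368, 0.671, -0.705], [0.0, 0.0, 0.0, 1.0]]), ('shot', 1)]
top [('vertical_fov', 46.898889196185166), ('cx', 283.2795877134814), ('cy', 213.5707441787361), ('extrinsics', [[0.119, -0.993, 0.003, 0.128], [0.973, 0.117, 0.2, -0.541], [-0.199, -0.021, 0.98, -1.127], [0.0, 0.0, 0.0, 1.0]]), ('shot', 2)]
wrist [('vertical_fov', 62.06418765553308), ('cx', 279.97348468998473), ('cy', 209.3859572338393), ('extrinsics', [[0.317, 0.948, -0.003, -0.573], [-0.901, 0.3, -0.313, 0.04], [-0.296, 0.102, 0.95, -0.381], [0.0, 0.0, 0.0, 1.0]]), ('shot', 3)]
```

View pics/scene0.png

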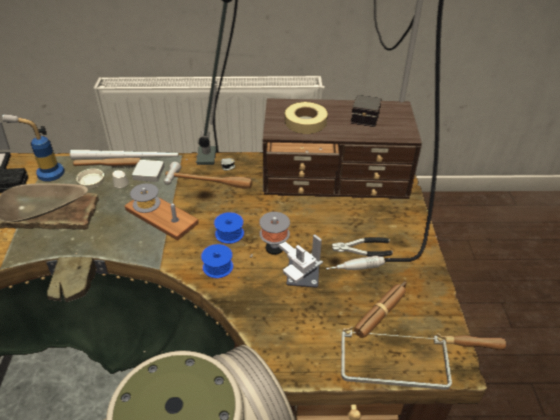

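View pics/top0.png

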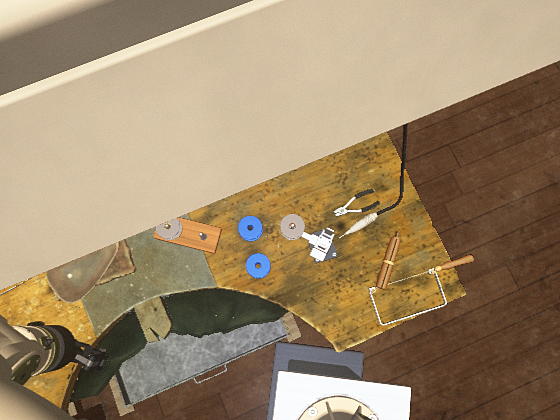

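View pics/wrist0.png

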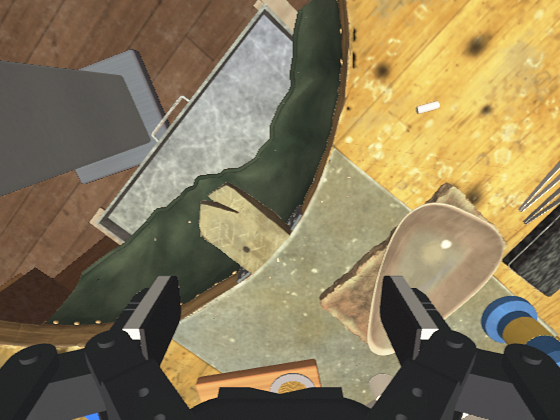

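The scene camera shows the copper spool at about (274,228), the coupler at (302,262), and the rack at (160,212) with its empty post at (173,213). In the top view the same things are at (292,226), (322,244) and (204,236). Two blue look-alike spools stand beside them. The wrist camera sees only the rack's edge.

Run:
```python
from h import *
P={n:optics.read_camera(n) for n in ["scene","top"]}
for n,p in P.items():
    E=np.array(p['extrinsics']);print(n,'cam at',np.round(-E[:3,:3].T@E[:3,3],3))
for name in ["ball","payoff_arm","rubber_foot","fixed_grip","socket","spindle_top","thumb_plate","wire_spool","spool_rack","empty_post","cutters","hammer","clamp","ball_mount"]:
    for n,p in P.items():
        print(name,n,[(np.round(d['location'],1).tolist(),round(d['conf'],2)) for d in models.pinpoint(name,p)[:4]])
print(env.get_state()['clock'])
```

```text
scene cam at [-0.172 -0.204  0.774]
top cam at [0.287 0.167 1.212]
ball scene [([302.9, 260.6], 0.65)]
ball top [([320.5, 240.8], 0.8), ([206.8, 237.5], 0.27)]
payoff_arm scene [([302.0, 271.9], 0.71)]
payoff_arm top [([321.1, 243.4], 0.72), ([291.4, 229.0], 0.33)]
rubber_foot scene [([273.7, 244.0], 0.68)]
rubber_foot top [([293.9, 229.3], 0.78)]
fixed_grip scene [([298.3, 253.0], 0.86), ([274.2, 247.2], 0.63)]
fixed_grip top [([321.6, 244.9], 0.81), ([320.7, 245.2], 0.6), ([356.1, 204.6], 0.51)]
socket scene [([298.7, 264.0], 0.88), ([207.4, 183.1], 0.61)]
socket top [([321.9, 243.2], 0.62)]
spindle_top scene [([276.0, 218.1], 0.74)]
spindle_top top [([292.5, 227.1], 0.61)]
thumb_plate scene [([315.7, 238.9], 0.55)]
thumb_plate top [([328.9, 232.2], 0.59), ([321.3, 241.7], 0.4)]
wire_spool scene [([218.7, 269.8], 0.76), ([229.8, 233.7], 0.67), ([273.3, 232.1], 0.58), ([275.6, 244.3], 0.26)]
wire_spool top [([259.6, 267.9], 0.97), ([246.1, 227.8], 0.89), ([291.6, 230.2], 0.67)]
spool_rack scene [([161.2, 217.3], 0.76), ([317.3, 242.0], 0.37)]
spool_rack top [([186.0, 233.1], 0.59)]
empty_post scene [([172.4, 218.1], 0.91)]
empty_post top [([205.1, 237.0], 0.87), ([322.6, 244.1], 0.46)]
cutters scene [([361.6, 252.1], 0.77)]
cutters top [([357.4, 203.1], 0.83)]
hammer scene [([207.9, 181.0], 0.66)]
hammer top []
clamp scene [([379.5, 310.6], 0.7)]
clamp top [([387.5, 259.3], 0.73)]
ball_mount scene [([300.9, 270.6], 0.76)]
ball_mount top [([326.5, 246.8], 0.56)]
1.65
```

Run:
```python
from h import *
P={n:optics.read_camera(n) for n in ["scene","top"]}
o={"ball":((302.9,260.6),(320.5,240.8)),"foot":((273.7,244),(293.9,229.3)),"fixed":((298.3,253),(321.6,244.9)),"socket":((298.7,264),(321.9,243.2)),"sptop":((276,218.1),(292.5,227.1)),"thumb":((315.7,238.9),(328.9,232.2)),"spool":((273.3,232.1),(291.6,230.2)),"rack":((161.2,217.3),(186,233.1)),"post":((172.4,218.1),(205.1,237)),"cutters":((361.6,252.1),(357.4,203.1)),"clamp":((379.5,310.6),(387.5,259.3)),"mount":((300.9,270.6),(326.5,246.8)),"blue1":((218.7,269.8),(259.6,267.9)),"blue2":((229.8,233.7),(246.1,227.8))}
for k,(a,b) in o.items():
    p,r=tri([(P['scene'],a),(P['top'],b)]);print(k,np.round(p,4),r, round(np.hypot(p[0],p[1]),3))
for n,p in P.items():
    f=cv2.resize(p['pixels'][170:300, 130:340] if n=='scene' else p['pixels'][190:290,140:350],None,fx=3.5,fy=3.5,interpolation=cv2.INTER_CUBIC);cv2.imwrite(f'pics/{n}1z.png',f)
```

```text
ball [0.4714 0.093  0.0195] [[0.2, -0.0], [-0.1, 0.1]] 0.48
foot [0.4912 0.1649 0.0128] [[1.9, -0.3], [-1.4, 0.8]] 0.518
fixed [0.455  0.0934 0.0558] [[1.3, -0.2], [-0.9, 0.5]] 0.464
socket [0.4633 0.0927 0.0187] [[2.6, -0.4], [-1.8, 0.9]] 0.472
sptop [0.487  0.1642 0.086 ] [[-1.0, 0.1], [0.7, -0.4]] 0.514
thumb [0.4869 0.0775 0.0724] [[-0.5, 0.1], [0.3, -0.2]] 0.493
spool [0.4845 0.1669 0.0499] [[-0.2, 0.0], [0.1, -0.1]] 0.512
rack [ 0.4551  0.4322 -0.0062] [[-0.6, 0.1], [0.4, -0.3]] 0.628
post [0.4433 0.3811 0.0244] [[2.0, -0.2], [-1.4, 0.9]] 0.585
cutters [ 0.5844  0.0093 -0.0151] [[2.1, -0.3], [-1.5, 0.7]] 0.585
clamp [ 0.4469 -0.0781  0.0007] [[1.2, -0.2], [-0.8, 0.4]] 0.454
mount [0.4553 0.0816 0.0141] [[3.5, -0.6], [-2.4, 1.3]] 0.463
blue1 [ 0.3889  0.2357 -0.0053] [[-0.0, 0.0], [0.0, -0.0]] 0.455
blue2 [ 0.4898  0.2806 -0.0135] [[-1.9, 0.2], [1.4, -0.8]] 0.564
```

```bash
ls pics
```

```text
scene0.png
scene1z.png
top0.png
top1z.png
wrist0.png
```

View pics/scene1z.png

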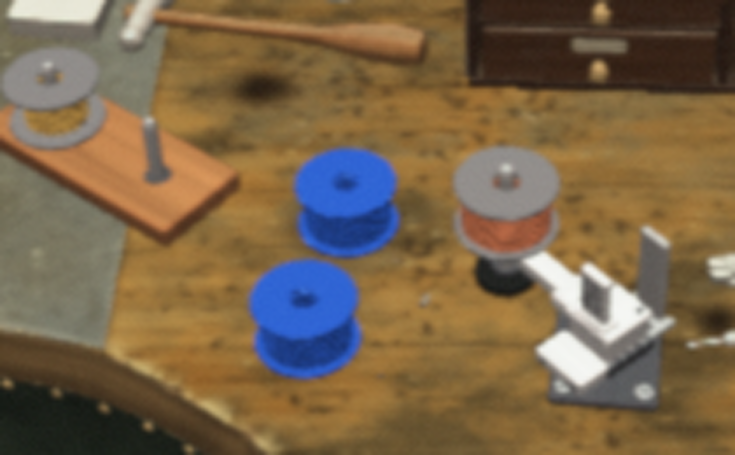

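View pics/top1z.png

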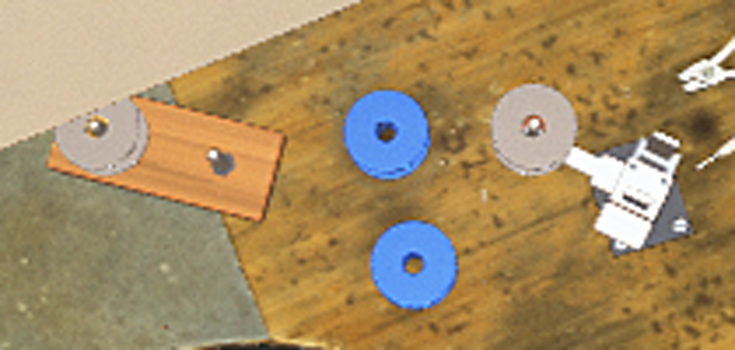

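Scene zoom: the copper spool sits on the arm's spindle, with the coupler at lower right. The fixed grip post is on the robot side and the thumb plate on the far side. The rack's empty post is clear. Heights agree roughly with the text, but xy needs a closer look with the wrist camera.

```bash
cat >> h.py <<'E'
from scipy.spatial.transform import Rotation as Ro
def Rt(s):
    q=s['orientation'];return Ro.from_quat([q[1],q[2],q[3],q[0]]).as_matrix()
def delta(s,target,ydir=None):
    """tool-frame shift cm to target TCP (tool-down) and turn about tool x so jaws align with ydir (mod pi)"""
    R=Rt(s);d=R.T@(np.asarray(target)-s['tcp_pos'])*100
    a=None
    if ydir is not None:
        v=R.T@np.r_[ydir[:2],0.]; a=np.arctan2(v[2],v[1]); a=(a+np.pi/2)%np.pi-np.pi/2
    return np.round(d,2),a
E
python3 - <<'E'
from h import *
s=env.get_state();p=optics.read_camera('wrist')
R=Rt(s);E=np.array(p['extrinsics']);c=-E[:3,:3].T@E[:3,3]
print('cam in tool',np.round(R.T@(c-s['tcp_pos']),3)); print('axes(right,up,back) in tool\n',np.round((E[:3,:3]@R).round(3),3))
print('tool axes world\n',R.round(3)); print(s['clock'])
a=np.arctan2(0.165-0.089,0.486-0.467)
u=np.array([np.cos(a),np.sin(a)]);w=np.array([-u[1],u[0]]);print(u,w)
print(delta(s,[0.487-0.08,0.166,0.26],w), delta(s,[0.487,0.166,0.26],w))
print(delta(s,[0.44,0.385,0.26],[1,-.25]))
E
```

```text
cam in tool [-0.142 -0.001 -0.081]
axes(right,up,back) in tool
 [[ 0.001  1.    -0.   ]
 [ 0.313 -0.    -0.95 ]
 [-0.95   0.001 -0.313]]
tool axes world
 [[ 0.     0.317  0.948]
 [ 0.     0.948 -0.317]
 [-1.     0.     0.   ]]
1.75
[0.24253563 0.9701425 ] [-0.9701425   0.24253563]
(array([ -2.87, -28.85,  33.33]), np.float64(1.4929980650989139)) (array([ -2.87, -26.31,  40.92]), np.float64(1.4929980650989139))
(array([-2.87, -7.03, 29.51]), np.float64(1.4929980650989148))
```

```bash
cat >> h.py <<'E'
def rows(R,p,target,turn,n):
    """n equal rows in tool axes"""
    R=R.copy();d=(np.asarray(target)-p)/n
    for i in range(n):
        print(np.round(R.T@d*100,2).tolist(),round(turn/n,3))
        R=R@Ro.from_rotvec([turn/n,0,0]).as_matrix()
E
python3 - <<'E'
from h import *
s=env.get_state()
rows(Rt(s),s['tcp_pos'],[0.44,0.38,0.26],1.493,10)
E
```

```text
[-0.29, -0.75, 2.97] 0.149
[-0.29, -0.3, 3.05] 0.149
[-0.29, 0.16, 3.06] 0.149
[-0.29, 0.61, 3.0] 0.149
[-0.29, 1.05, 2.88] 0.149
[-0.29, 1.46, 2.69] 0.149
[-0.29, 1.85, 2.44] 0.149
[-0.29, 2.19, 2.14] 0.149
[-0.29, 2.48, 1.79] 0.149
[-0.29, 2.72, 1.4] 0.149
```

Call:
{"name": "servo_tool", "arguments": {
  "moves": [
    [-0.3,-0.75,3,0.149,-1],
    [-0.3,-0.3,3,0.149,-1],
    [-0.3,0.15,3,0.149,-1],
    [-0.3,0.6,3,0.149,-1],
    [-0.3,1.05,2.9,0.149,-1],
    [-0.3,1.45,2.7,0.149,-1],
    [-0.3,1.85,2.45,0.149,-1],
    [-0.3,2.2,2.15,0.149,-1],
    [-0.3,2.5,1.8,0.149,-1],
    [-0.3,2.7,1.4,0.149,-1]
  ]
}}

```text
clock: 3.05
tcp_pos: [0.4407, 0.3795, 0.2614]
orientation: [0.435, 0.558, 0.435, -0.558]
wrist_force: [0.6, 0.2, -0.5]
finger_gap: 0.0858
```

Run:
```python
from h import *
import pickle
p=optics.read_camera('wrist');s=env.get_state();print(s['clock'],np.round(s['tcp_pos'],4),np.round(s['joint_pos'],3),s['wrist_force'])
print(Rt(s).round(3))
cv2.imwrite('pics/w1.png',p['pixels'])
r={}
for n in ["empty_post","spool_rack","spindle_top","ball","thumb_plate","fixed_grip","rubber_foot"]:
    r[n]=[(np.round(d['location'],1).tolist(),round(d['conf'],2)) for d in models.pinpoint(n,p)[:3]];print(n,r[n])
pickle.dump((p,s,r),open('w1.pkl','wb'))
```

```text
3.1 [0.4439 0.3778 0.2616] [ 5.690e-01  3.220e-01  1.320e-01  1.379e+00 -2.000e-03  2.394e+00] [ 2.41910187 -0.65550437  0.18769995]
[[ 0.003  0.968 -0.252]
 [-0.001 -0.252 -0.968]
 [-1.     0.003  0.   ]]
empty_post [([283.3, 165.4], 0.65)]
spool_rack [([278.5, 124.3], 0.64)]
spindle_top [([367.4, 353.1], 0.57)]
ball [([346.1, 362.4], 0.6), ([366.3, 355.6], 0.49)]
thumb_plate [([384.9, 399.3], 0.6)]
fixed_grip [([343.4, 394.0], 0.79), ([349.3, 372.6], 0.46)]
rubber_foot [([358.0, 308.0], 0.83), ([415.2, 111.4], 0.26)]
```

View pics/w1.png

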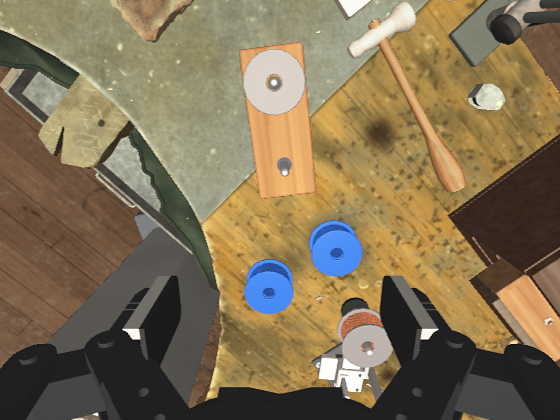

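Wrist view: the rack is at (278,120) with the empty post's foot at about (284,160). The brass spool is at (274,82), the copper spool at (366,338) and the coupler at (345,370).

Run:
```python
from h import *
import pickle
p,s,r=pickle.load(open('w1.pkl','rb'))
a=cv2.resize(p['pixels'][35:205,225:335],None,fx=3.5,fy=3.5,interpolation=cv2.INTER_CUBIC)
b=cv2.resize(p['pixels'][290:400,305:415],None,fx=3.5,fy=3.5,interpolation=cv2.INTER_CUBIC)
H=max(a.shape[0],b.shape[0]);o=np.zeros((H,a.shape[1]+b.shape[1],3),np.uint8);o[:a.shape[0],:a.shape[1]]=a;o[:b.shape[0],a.shape[1]:]=b
cv2.imwrite('pics/w1z.png',o);print(o.shape)
print('post z16',onz(p,r['empty_post'][0][0],.016),'corners', [onz(p,x,.016).round(4).tolist() for x in [(261,198),(315,191),(241,48),(300,42)]])
print('brass top ctr',onz(p,(274.5,82),.05))
print('spindle',onz(p,r['spindle_top'][0][0],.084))
```

```text
(595, 770, 3)
post z16 [0.44445518 0.38212248 0.016     ] corners [[0.4102, 0.3514, 0.016], [0.4726, 0.3443, 0.016], [0.4319, 0.5096, 0.016], [0.4912, 0.5003, 0.016]]
brass top ctr [0.45703686 0.4687067  0.05      ]
spindle [0.48699553 0.16646694 0.084     ]
```

View pics/w1z.png

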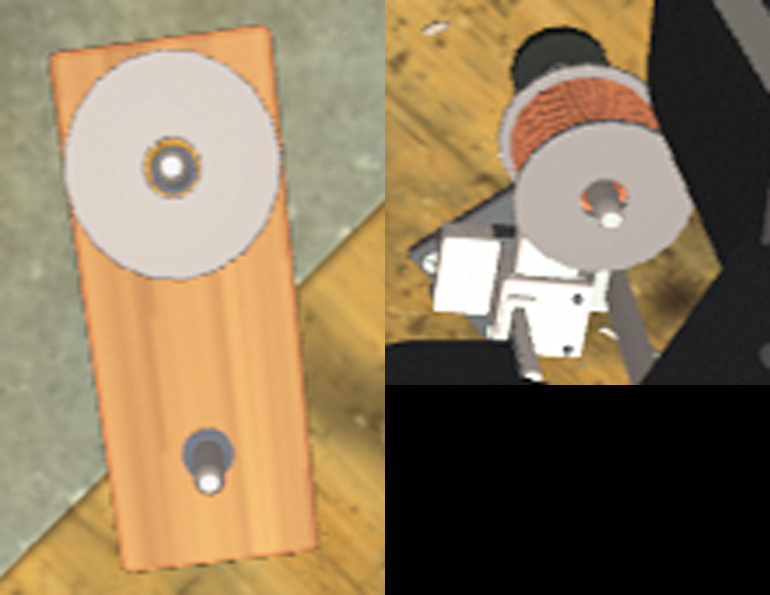

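Run:
```python
from h import *
import pickle
p,s,r=pickle.load(open('w1.pkl','rb'))
print('foot',onz(p,(284.4,164.4),.016),'tip',onz(p,(284.7,172.4),.06))
print('spool flange',onz(p,(367.3,346),.074),'spindle tip',onz(p,(369.3,352.5),.084))
s=env.get_state();print(np.round(s['tcp_pos'],4))
rows(Rt(s),s['tcp_pos'],[0.487,0.166,0.18],0,6)
```

```text
foot [0.44592665 0.3829222  0.016     ] tip [0.44579898 0.38338578 0.06      ]
spool flange [0.48941114 0.16720273 0.074     ] spindle tip [0.48919037 0.16675613 0.084     ]
[0.4389 0.3806 0.2613]
[1.35, 1.63, 3.28] 0.0
[1.35, 1.63, 3.28] 0.0
[1.35, 1.63, 3.28] 0.0
[1.35, 1.63, 3.28] 0.0
[1.35, 1.63, 3.28] 0.0
[1.35, 1.63, 3.28] 0.0
```

Run:
```python
from h import *
import pickle
p0,s0,r=pickle.load(open('w1.pkl','rb'))
def tcpfrom(p):
    E=np.array(p['extrinsics']);c=-E[:3,:3].T@E[:3,3]
    C=np.array([[0.001,1,0],[.313,0,-.95],[-.95,.001,-.313]]);R=E[:3,:3].T@C
    return c-R@np.array([-.142,-.001,-.081])
print(tcpfrom(p0))
for i in range(2):
    s=env.get_state();print(s['clock'],np.round(s['tcp_pos'],4),np.round(s['joint_pos'],4),np.round(s['qvel'],3))
    p=optics.read_camera('wrist');print(tcpfrom(p))
```

```text
[0.44069636 0.37797586 0.26194064]
3.45 [0.4389 0.3806 0.2613] [5.7610e-01 3.1960e-01 1.2790e-01 1.3793e+00 2.0000e-04 2.3869e+00] [ 0.003 -0.001  0.002  0.001 -0.001  0.002]
[0.43897952 0.37909572 0.2617892 ]
3.5 [0.439  0.3806 0.2613] [5.7610e-01 3.1970e-01 1.2800e-01 1.3792e+00 1.0000e-04 2.3870e+00] [-0.     0.003 -0.     0.001 -0.002  0.002]
[0.43902378 0.37911585 0.26182719]
```

Run:
```python
from h import *
import pickle
p=optics.read_camera('wrist');s=env.get_state();cv2.imwrite('pics/w2.png',p['pixels'])
pickle.dump((p,s),open('w2.pkl','wb'))
a=cv2.resize(p['pixels'][35:205,225:335],None,fx=3.5,fy=3.5,interpolation=cv2.INTER_CUBIC)
b=cv2.resize(p['pixels'][290:400,305:415],None,fx=3.5,fy=3.5,interpolation=cv2.INTER_CUBIC)
H=max(a.shape[0],b.shape[0]);o=np.zeros((H,a.shape[1]+b.shape[1],3),np.uint8);o[:a.shape[0],:a.shape[1]]=a;o[:b.shape[0],a.shape[1]:]=b
cv2.imwrite('pics/w2z.png',o)
```

```text
(no output)
```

View pics/w2z.png

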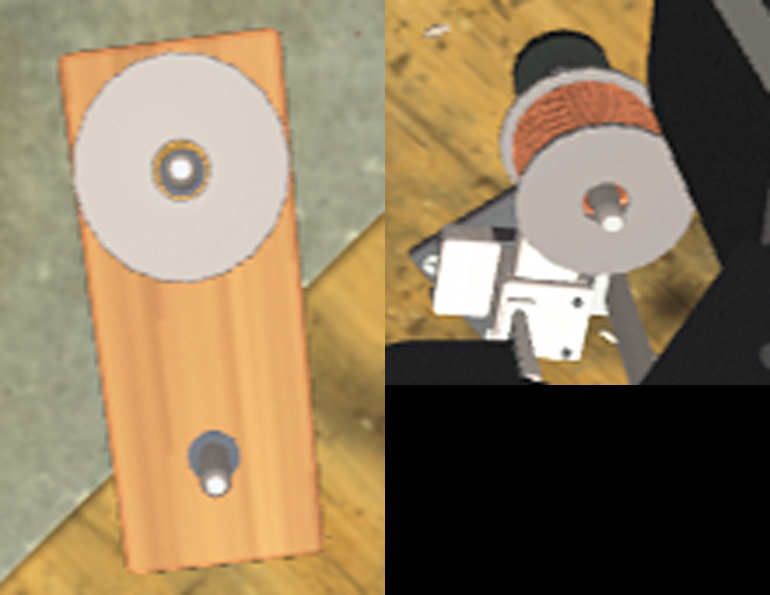

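Call:
{"name": "servo_tool", "arguments": {
  "moves": [
    [1.35,1.6,3.3,0,-1],
    [1.35,1.6,3.3,0,-1],
    [1.35,1.6,3.3,0,-1],
    [1.35,1.6,3.3,0,-1],
    [1.35,1.6,3.3,0,-1],
    [1.35,1.8,3.3,0,-1],
    [0,0,0,0,-1],
    [0,0,0,0,-1],
    [0,0,0,0,-1],
    [0,0,0,0,-1]
  ]
}}

```text
clock: 4.85
tcp_pos: [0.4875, 0.1653, 0.1807]
orientation: [0.436, 0.557, 0.436, -0.556]
wrist_force: [0.4, 0.6, -0.1]
finger_gap: 0.0853
```

Run:
```python
from h import *
import pickle
p=optics.read_camera('wrist');s=env.get_state();print(s['clock'],np.round(s['tcp_pos'],4),s['wrist_force'])
cv2.imwrite('pics/w3.png',p['pixels'])
r={}
for n in ["spindle_top","ball","thumb_plate","fixed_grip","socket"]:
    r[n]=[(np.round(d['location'],1).tolist(),round(d['conf'],2)) for d in models.pinpoint(n,p)[:3]];print(n,r[n])
pickle.dump((p,s,r),open('w3.pkl','wb'))
p2,_=pickle.load(open('w2.pkl','rb'))
```

```text
4.9 [0.4875 0.1652 0.1806] [-0.26268081 -0.00924116 -0.65252929]
spindle_top [([282.2, 205.6], 0.94)]
ball [([281.0, 207.7], 0.64)]
thumb_plate [([316.7, 298.8], 0.58)]
fixed_grip [([254.8, 293.5], 0.9)]
socket [([273.3, 272.0], 0.88)]
```

View pics/w3.png

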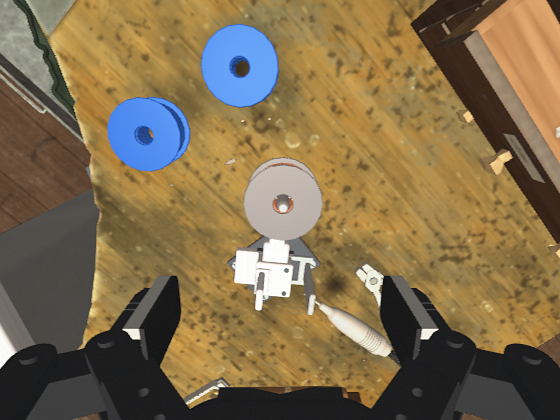

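Run:
```python
from h import *
import pickle
p,s,r=pickle.load(open('w3.pkl','rb'));p2,_=pickle.load(open('w2.pkl','rb'))
z=lambda x,y:(225+x/3.5,35+y/3.5)
print('foot',onz(p2,z(213,455),.016),'tip',onz(p2,z(216,483),.06),'brass',onz(p2,z(181,168),.05),'spool from w2',onz(p2,(305+(605-385)/3.5,290+199/3.5),.074))
q=(305+(612-385)/3.5,290+222/3.5)
print('w2-w3 tri tip',tri([(p2,q),(p,(283,207.5))]))
print('tip',onz(p,(283,207.5),.084),onz(p,r['spindle_top'][0][0],.084),'flange',onz(p,(283,200),.074))
print('fixed',onz(p,r['fixed_grip'][0][0],.062),'thumb',onz(p,r['thumb_plate'][0][0],.062),'socket',onz(p,r['socket'][0][0],.024))
cv2.imwrite('pics/w3z.png',cv2.resize(p['pixels'][145:320,210:360],None,fx=3.4,fy=3.4,interpolation=cv2.INTER_CUBIC))
```

```text
foot [0.44568856 0.38302367 0.016     ] tip [0.44595646 0.38346689 0.06      ] brass [0.45663524 0.46854206 0.05      ] spool from w2 [0.48960732 0.16738296 0.074     ]
w2-w3 tri tip (array([0.4894127 , 0.16702071, 0.08414342]), [[0.0, -0.0], [-0.1, 0.0]])
tip [0.48946502 0.1669956  0.084     ] [0.48924437 0.16852843 0.084     ] flange [0.49017057 0.16953029 0.074     ]
fixed [0.44631484 0.09053357 0.062     ] thumb [0.49670641 0.07278788 0.062     ] socket [0.46105318 0.08692612 0.024     ]
```

View pics/w3z.png

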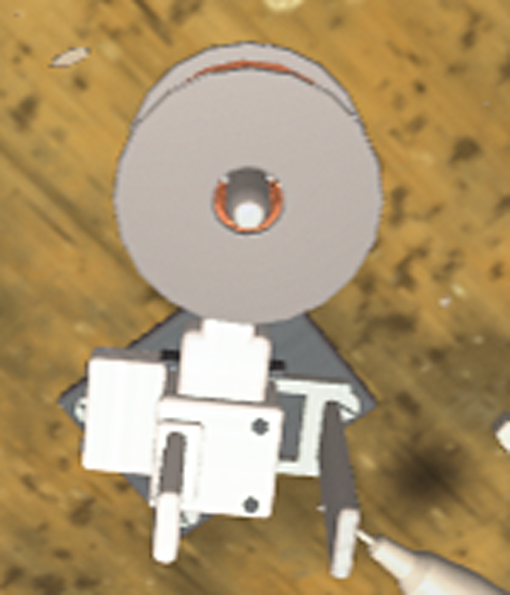

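The spindle tip triangulates to z = 0.084, as expected. The spindle-to-socket distance comes out at 0.085, and the rack's post and centre line agree too. Next I descend around the spool.

Call:
{"name": "servo_tool", "arguments": {
  "moves": [
    [3,0.05,-0.1,0,-1],
    [3,0.05,-0.1,0,-1],
    [3,0.05,-0.1,0,-1],
    [3,0,0,0,-1],
    [2.35,0,0,0,-1],
    [0,0,0,0,-1],
    [0,0,0,0,-1],
    [0,0,0,0,1],
    [0,0,0,0,1],
    [0,0,0,0,1]
  ],
  "grip_force": 45
}}

```text
clock: 6.4
tcp_pos: [0.4904, 0.1673, 0.0387]
orientation: [0.436, 0.557, 0.436, -0.556]
wrist_force: [-3.3, 0.3, 8.4]
finger_gap: 0.0575
```

Run:
```python
from h import *
p=optics.read_camera('wrist');s=env.get_state();print(s['clock'],np.round(s['tcp_pos'],4),s['wrist_force'],s['finger_gap'])
cv2.imwrite('pics/w4.png',p['pixels'])
```

```text
6.45 [0.4905 0.1673 0.0387] [-2.69086237 -0.06891822  9.51150282] 0.05753075393558655
```

View pics/w4.png

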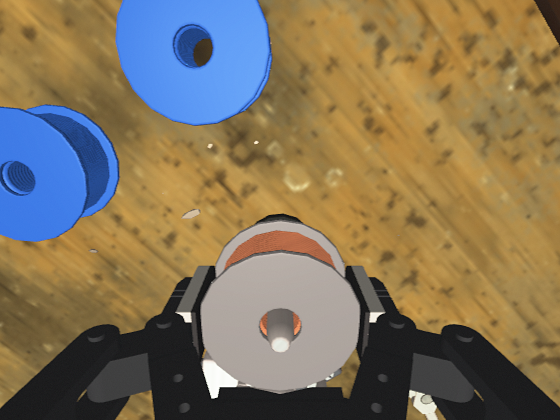

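The spool is gripped: the pads bear on both sides of the top flange at (200–360, 320), and the gap reads 57.5 mm. Now I lift it.

Call:
{"name": "servo_tool", "arguments": {
  "moves": [
    [-0.5,0,0,0,1],
    [-1,0,0,0,1],
    [-1,0,0,0,1],
    [-1,0,0,0,1],
    [-1,0,0,0,1],
    [-1,0,0,0,1],
    [-1.5,0,0,0,1],
    [-1.5,0,0,0,1],
    [0,0,0,0,1],
    [0,0,0,0,1]
  ]
}}

```text
clock: 7.7
tcp_pos: [0.4896, 0.1669, 0.1217]
orientation: [0.436, 0.557, 0.436, -0.557]
wrist_force: [0.3, 0.3, -3.4]
finger_gap: 0.0573
```

Run:
```python
from h import *
import pickle
p=optics.read_camera('wrist');s=env.get_state();print(s['clock'],np.round(s['tcp_pos'],4),s['wrist_force'],s['finger_gap'],np.round(s['joint_pos'],3))
cv2.imwrite('pics/w5.png',p['pixels']);pickle.dump((p,s),open('w5.pkl','wb'))
```

```text
7.75 [0.4893 0.1669 0.1214] [ 0.65866344 -0.07850753 -1.63060009] 0.05725206522427213 [ 0.173  0.264 -0.3    1.008  0.     1.986]
```

View pics/w5.png

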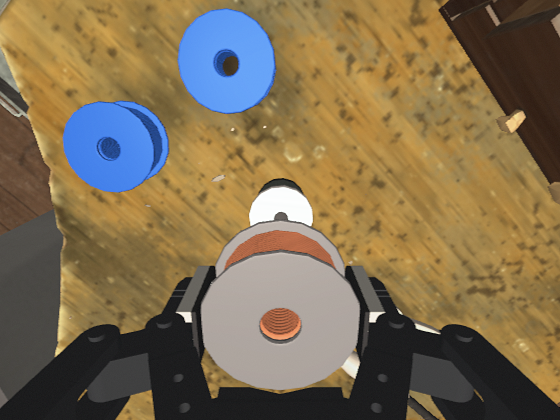

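The spool hangs level in the grip and clear of the spindle, with its bore at (281,322). The spindle is bare below. Now I work out the offset of spool centre from TCP and the move to the post.

Run:
```python
from h import *
import pickle
p,s=pickle.load(open('w5.pkl','rb'));R=Rt(s)
for px in [(280.5,322),(280.5,320),(280.5,325)]:
    q=onz(p,px,.1565);print(q, (R.T@(q-s['tcp_pos']))*1000)
tgt=np.array([.4459,.3833])
print(R.round(3)); print(delta(s,[.4459,.3833,.1214],[.992,-.127]))
```

```text
[0.48928167 0.16803683 0.1565    ] [-35.14822487  -0.32687434  -1.12508663]
[0.48948623 0.16886764 0.1565    ] [-35.14841606  -0.32737925  -1.98071569]
[0.48897319 0.16678397 0.1565    ] [-35.14793655  -0.32611295   0.16519095]
[[-0.001  0.971 -0.24 ]
 [-0.    -0.24  -0.971]
 [-1.    -0.001  0.   ]]
(array([ -0.  ,  -9.4 , -19.97]), np.float64(-0.11467750184201364))
```

Call:
{"name": "servo_tool", "arguments": {
  "moves": [
    [0,-1.0,-2.0,0,1],
    [0,-1.8,-4,0,1],
    [0,-1.9,-4,0,1],
    [0,-1.9,-4,0,1],
    [0,-1.8,-3.9,0,1],
    [0,-0.98,-1.95,0,1],
    [1.5,0,0,0,1],
    [2,0,0,0,1],
    [1,0,0,0,1],
    [0,0,0,0,1]
  ]
}}

```text
clock: 9.0
tcp_pos: [0.4456, 0.3806, 0.0755]
orientation: [-0.436, -0.556, -0.436, 0.558]
wrist_force: [-0.2, -0.9, -3.6]
finger_gap: 0.0571
```

Run:
```python
from h import *
import pickle
P={n:optics.read_camera(n) for n in ["scene","top","wrist"]};s=env.get_state();print(s['clock'],np.round(s['tcp_pos'],4),s['wrist_force'],s['finger_gap'])
pickle.dump((P,s),open('w6.pkl','wb'))
a=cv2.resize(P['scene']['pixels'][140:260,110:230],None,fx=4,fy=4,interpolation=cv2.INTER_CUBIC)
b=cv2.resize(P['top']['pixels'][190:270,150:230],None,fx=6,fy=6,interpolation=cv2.INTER_CUBIC)[:, :310]
cv2.imwrite('pics/s6.png',np.hstack([a,b]));cv2.imwrite('pics/w6.png',P['wrist']['pixels'])
u=np.r_[s['tcp_pos'][:2]+[0,.0012],.076]
for n in P: print(n,proj(P[n],u),proj(P[n],[.4459,.3833,.06]),proj(P[n],[.4459,.3833,.016]))
```

```text
9.15 [0.4468 0.382  0.0774] [-0.31413635 -0.31627413 -2.81210393] 0.057051331042844614
scene [171.44504906 197.77890207] [172.11501315 203.97527048] [174.77047196 219.77587725]
top [199.61387578 233.09872497] [200.60776076 234.53790051] [203.50459489 237.31453993]
wrist [281.21396071 272.75554334] [279.24737737 257.49500677] [279.36823436 226.11307467]
```

View pics/s6.png

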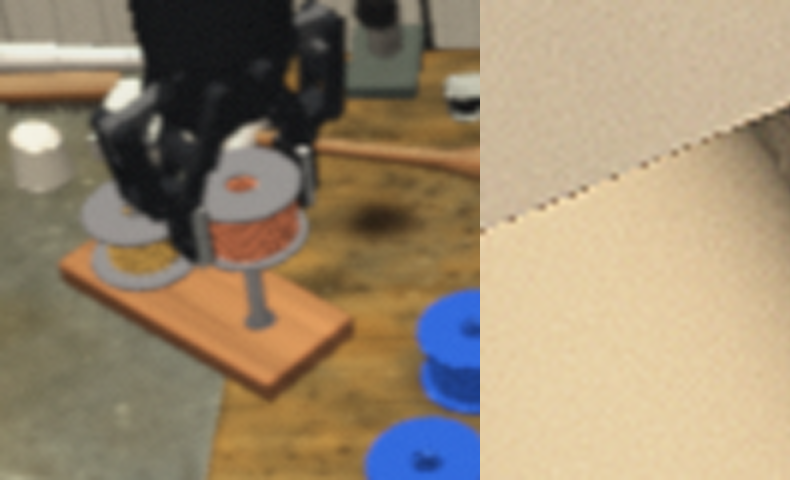

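View pics/w6.png

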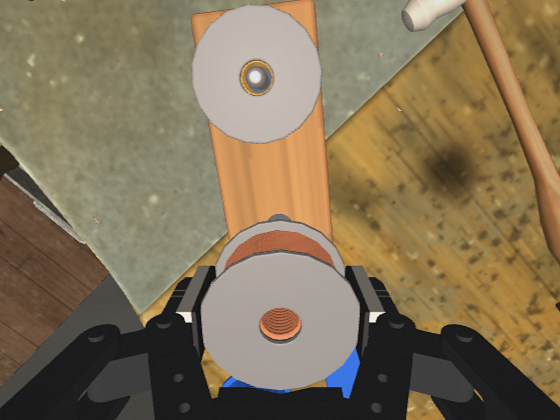

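The scene zoom shows the spool about 1 mm to the right of the post's line. I'll nudge it and lower it past the tip, then check the force.

Call:
{"name": "servo_tool", "arguments": {
  "moves": [
    [0.3,-0.1,-0.05,0,1],
    [0.5,0,0,0,1],
    [0.5,0,0,0,1],
    [0.5,0,0,0,1],
    [0.5,0,0,0,1],
    [0.4,0,0,0,1],
    [0.3,0,0,0,1],
    [0.2,0,0,0,1],
    [0,0,0,0,1],
    [0,0,0,0,1]
  ]
}}

```text
clock: 10.4
tcp_pos: [0.4455, 0.383, 0.045]
orientation: [0.436, 0.557, 0.436, -0.557]
wrist_force: [-0.8, 0.1, -2.7]
finger_gap: 0.0567
```

Run:
```python
from h import *
P={n:optics.read_camera(n) for n in ["scene","wrist"]};s=env.get_state();print(s['clock'],np.round(s['tcp_pos'],4),s['wrist_force'],s['ft_torque'],s['finger_gap'])
a=cv2.resize(P['scene']['pixels'][140:260,110:230],None,fx=3.5,fy=3.5,interpolation=cv2.INTER_CUBIC)
b=cv2.resize(P['wrist']['pixels'][200:400,190:370],None,fx=2.1,fy=2.1)
cv2.imwrite('pics/s7.png',np.hstack([a,b]))
```

```text
10.5 [0.4455 0.383  0.045 ] [ 1.49055405 -0.44554206 -1.85480186] [0.02477467 0.02604809 0.04327544] 0.05698137554002445
```

View pics/s7.png

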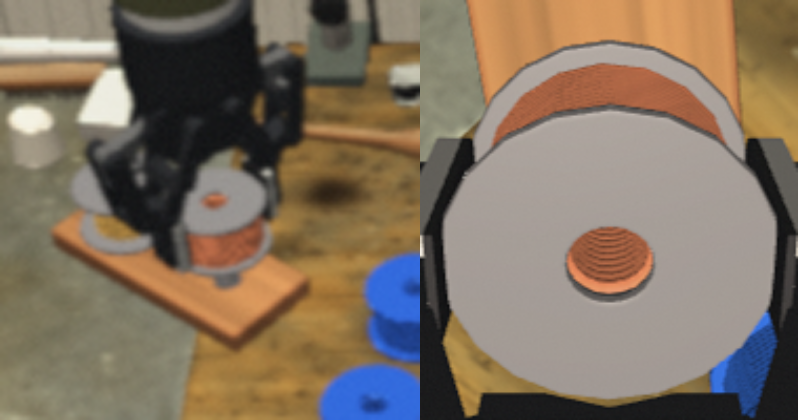

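The underside is at 0.046, 14 mm past the post's tip, with no contact force, so the spool is on the post. I continue down.

Call:
{"name": "servo_tool", "arguments": {
  "moves": [
    [0.5,0,0,0,1],
    [0.5,0,0,0,1],
    [0.5,0,0,0,1],
    [0.5,0,0,0,1],
    [0.4,0,0,0,1],
    [0.2,0,0,0,1],
    [0.15,0,0,0,1],
    [0.1,0,0,0,1],
    [0,0,0,0,1],
    [0,0,0,0,1]
  ]
}}

```text
clock: 11.75
tcp_pos: [0.4454, 0.3829, 0.0165]
orientation: [0.436, 0.557, 0.436, -0.557]
wrist_force: [0.2, -0.8, -2.4]
finger_gap: 0.0571
```

Call:
{"name": "servo_tool", "arguments": {
  "moves": [
    [0.05,0,0,0,1],
    [0.05,0,0,0,1],
    [0,0,0,0,1],
    [0.05,0,0,0,1],
    [0,0,0,0,1],
    [0.05,0,0,0,1],
    [0,0,0,0,1],
    [0,0,0,0,1],
    [0,0,0,0,1],
    [0,0,0,0,1]
  ]
}}

```text
clock: 13.0
tcp_pos: [0.4454, 0.383, 0.0149]
orientation: [0.436, 0.557, 0.436, -0.556]
wrist_force: [-2.5, -1.2, 5.4]
finger_gap: 0.0575
```

Run:
```python
from h import *
P={n:optics.read_camera(n) for n in ["scene","wrist"]};s=env.get_state();print(s['clock'],np.round(s['tcp_pos'],4),s['wrist_force'],s['ft_torque'],s['finger_gap'])
a=cv2.resize(P['scene']['pixels'][140:260,110:230],None,fx=3.5,fy=3.5,interpolation=cv2.INTER_CUBIC)
b=cv2.resize(P['wrist']['pixels'][200:400,190:370],None,fx=2.1,fy=2.1)
cv2.imwrite('pics/s8.png',np.hstack([a,b]))
```

```text
13.1 [0.4454 0.383  0.0149] [-3.57110329 -1.41333335  5.02640423] [-0.20372362  0.45758405 -0.04393   ] 0.056838595562596676
```

View pics/s8.png

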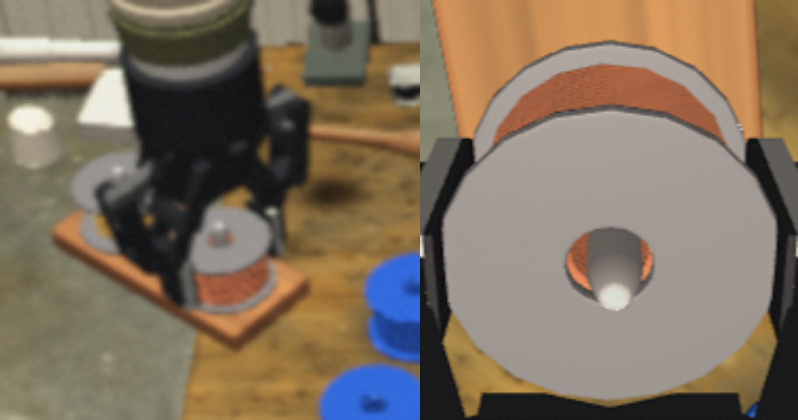

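Contact shows in the force, which went from -2.4 to +5 N at TCP z 0.0149 (predicted seat 0.0147). The post tip now stands 10 mm out of the bore. I open and rise.

Call:
{"name": "servo_tool", "arguments": {
  "moves": [
    [0,0,0,0,-0.4],
    [0,0,0,0,-0.55],
    [0,0,0,0,-0.8],
    [0,0,0,0,-1],
    [0,0,0,0,-1],
    [-1,0,0,0,-1],
    [-2,0,0,0,-1],
    [-3,0,0,0,-1],
    [-4,0,0,0,-1],
    [-4,0,0,0,-1]
  ]
}}

```text
clock: 14.35
tcp_pos: [0.4453, 0.3828, 0.1563]
orientation: [0.436, 0.557, 0.436, -0.556]
wrist_force: [0.7, -0.2, -0.3]
finger_gap: 0.0854
```

Run:
```python
from h import *
import pickle
p=optics.read_camera('wrist');s=env.get_state();print(s['clock'],np.round(s['tcp_pos'],4),s['wrist_force'],s['finger_gap'])
cv2.imwrite('pics/w9.png',p['pixels']);pickle.dump((p,s),open('w9.pkl','wb'))
print(delta(s,[0.461,0.087,.17],[.942,-.335]))
```

```text
14.4 [0.4477 0.3844 0.1623] [1.0371754  0.91632899 3.25676146] 0.0853603324641323
(array([-0.91,  8.42, 28.55]), np.float64(0.0997969201104385))
```

View pics/w9.png

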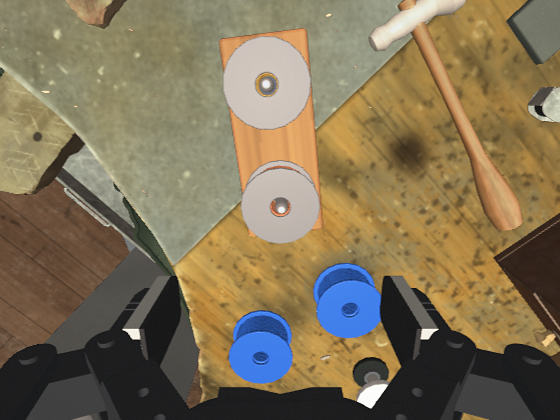

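Seated: the copper spool at (281,205) stands like the brass one on the rack, with the post in its bore and the base under it. Now to the coupler.

Call:
{"name": "servo_tool", "arguments": {
  "moves": [
    [0,0.7,2.2,0,-1],
    [0,1.5,4.6,0,-1],
    [0,1.6,4.8,0,-1],
    [0,1.6,4.8,0,-1],
    [0,1.6,4.8,0,-1],
    [0,1.5,4.6,0,-1],
    [0,0.85,2.6,0,-1],
    [0,0,0,0.1,-1],
    [0,0,0,0,-1],
    [0,0,0,0,-1]
  ]
}}

```text
clock: 15.65
tcp_pos: [0.4673, 0.0845, 0.1538]
orientation: [-0.408, -0.577, -0.408, 0.578]
wrist_force: [0.7, -0.8, 0.7]
finger_gap: 0.0856
```

Run:
```python
from h import *
import pickle
p=optics.read_camera('wrist');s=env.get_state();print(s['clock'],np.round(s['tcp_pos'],4),s['wrist_force'],s['finger_gap'])
cv2.imwrite('pics/w10.png',p['pixels'])
r={}
for n in ["spindle_top","thumb_plate","fixed_grip","socket","rubber_foot"]:
    r[n]=[(np.round(d['location'],1).tolist(),round(d['conf'],2)) for d in models.pinpoint(n,p)[:2]];print(n,r[n])
pickle.dump((p,s,r),open('w10.pkl','wb'))
cv2.imwrite('pics/w10z.png',cv2.resize(p['pixels'][60:340,180:390],None,fx=2.1,fy=2.1,interpolation=cv2.INTER_CUBIC))
```

```text
15.7 [0.4675 0.0847 0.154 ] [-0.08702498 -1.06176475 -0.62761106] 0.08546197771615782
spindle_top [([266.5, 87.3], 0.83)]
thumb_plate [([322.4, 213.7], 0.83)]
fixed_grip [([253.1, 213.7], 0.96)]
socket [([273.4, 195.6], 0.82)]
rubber_foot []
```

View pics/w10.png

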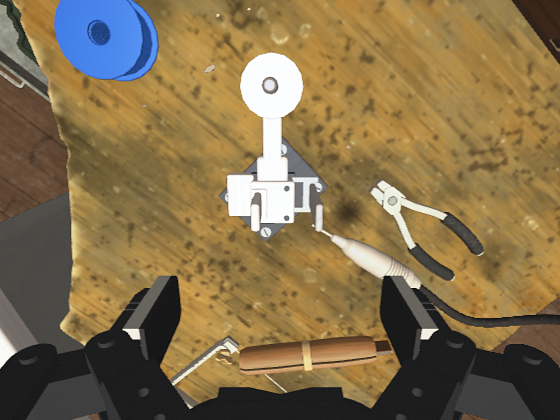

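View pics/w10z.png

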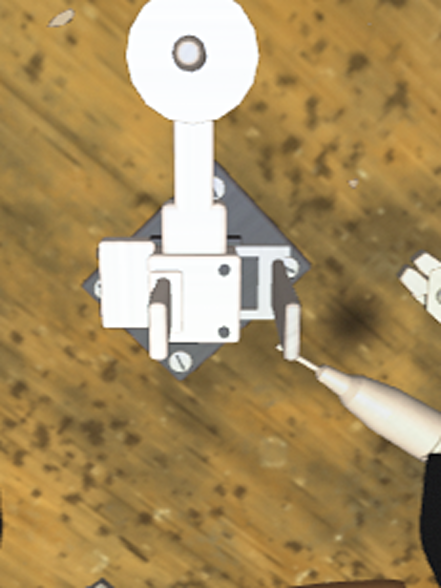

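Run:
```python
from h import *
import pickle
p3,_,r3=pickle.load(open('w3.pkl','rb'));p,s,r=pickle.load(open('w10.pkl','rb'))
for n,a,b in [('boxTL',(235.9,247.9),(227.6,174.8)),('boxBL',(234.4,282.6),(229,215.7)),('thumbcap',(311.2,304.7),(318.6,217.6)),('fixedcap',(259.1,300),(255.7,217.6)),('spindle',(283,207.5),(270,86)),('fixed_net',r3['fixed_grip'][0][0],r['fixed_grip'][0][0]),('thumb_net',r3['thumb_plate'][0][0],r['thumb_plate'][0][0]),('socket_net',r3['socket'][0][0],r['socket'][0][0])]:
    q,e=tri([(p3,a),(p,b)]);print(n,q.round(4),e)
print('thumbcap z74',onz(p,(318.6,217.6),.074),'fixedcap',onz(p,(255.7,217.6),.074))
for n,z in [('fixed_grip',.062),('thumb_plate',.062),('socket',.024),('spindle_top',.084)]: print(n,onz(p,r[n][0][0],z).round(4))
print('spindle tip mine',onz(p,(270,86),.084))
```

```text
boxTL [0.43   0.1138 0.0095] [[0.3, -0.1], [-0.4, 0.1]]
boxBL [0.4205 0.0827 0.0201] [[0.0, -0.0], [-0.0, 0.0]]
thumbcap [0.4915 0.0763 0.0742] [[-0.1, 0.0], [0.2, -0.0]]
fixedcap [0.4509 0.0902 0.073 ] [[0.2, -0.1], [-0.3, 0.1]]
spindle [0.4892 0.1659 0.0805] [[-0.0, 0.0], [0.0, -0.0]]
fixed_net [0.4471 0.0898 0.0608] [[1.1, -0.2], [-1.4, 0.4]]
thumb_net [0.4957 0.0742 0.0639] [[-1.3, 0.1], [1.5, -0.3]]
socket_net [0.462  0.0888 0.0277] [[0.4, -0.1], [-0.5, 0.1]]
thumbcap z74 [0.49135157 0.07629224 0.074     ] fixedcap [0.45127169 0.09047337 0.074     ]
fixed_grip [0.4483 0.0901 0.062 ]
thumb_plate [0.4947 0.0737 0.062 ]
socket [0.462  0.0878 0.024 ]
spindle_top [0.4872 0.1658 0.084 ]
spindle tip mine [0.48929606 0.16579178 0.084     ]
```

Run:
```python
from h import *
s=env.get_state();print(delta(s,[.4646,.0858,.044],[.943,-.334]),Rt(s).round(4).tolist())
```

```text
(array([11.02, -0.34,  0.04]), np.float64(-0.0005460226707871829)) [[-0.0001, 0.9424, -0.3344], [0.0001, -0.3344, -0.9424], [-1.0, -0.0001, -0.0]]
```

Call:
{"name": "servo_tool", "arguments": {
  "moves": [
    [2,-0.34,0,0,-1],
    [2.5,0,0,0,-1],
    [2,0,0,0,-1],
    [1.5,0,0,0,-1],
    [1.5,0,0,0,-1],
    [1,0,0,0,-1],
    [0.5,0,0,0,-1],
    [0,0,0,0,-1],
    [0,0,0,0,-1],
    [0,0,0,0,-1]
  ]
}}

```text
clock: 17.2
tcp_pos: [0.4653, 0.0859, 0.0448]
orientation: [0.408, 0.578, 0.407, -0.577]
wrist_force: [0.1, 0.6, -0.1]
finger_gap: 0.0853
```

Run:
```python
from h import *
P={n:optics.read_camera(n) for n in ["scene","wrist"]};s=env.get_state();print(s['clock'],np.round(s['tcp_pos'],4),s['wrist_force'],s['ft_torque'],s['finger_gap'])
a=cv2.resize(P['scene']['pixels'][160:300,230:370],None,fx=3,fy=3,interpolation=cv2.INTER_CUBIC)
b=P['wrist']['pixels'][:,100:460]
cv2.imwrite('pics/s11.png',np.hstack([a,b]))
```

```text
17.3 [0.4652 0.0859 0.0446] [-0.53555603 -0.28805174 -0.83879488] [-0.02137379  0.0400789  -0.01786433] 0.08543274922040929
```

View pics/s11.png

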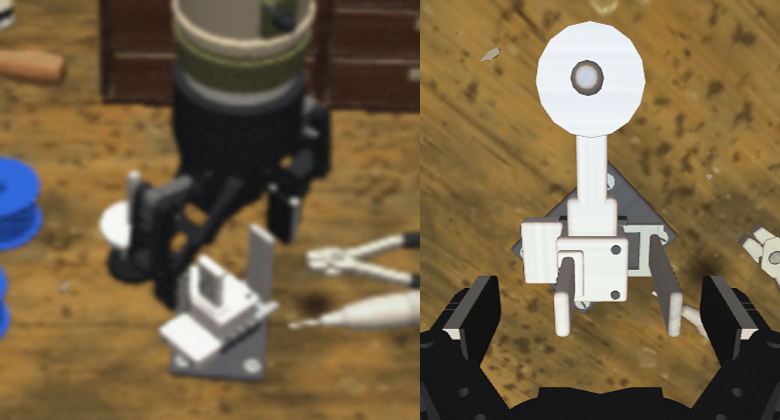

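The plates stand between the open pads, with the thumb plate nearer its pad as planned. I close with 60 N.

Call:
{"name": "servo_tool", "arguments": {
  "moves": [
    [0,0,0,0,-0.5],
    [0,0,0,0,-0.3],
    [0,0,0,0,-0.1],
    [0,0,0,0,0.1],
    [0,0,0,0,0.3],
    [0,0,0,0,1],
    [0,0,0,0,1],
    [0,0,0,0,1],
    [0,0,0,0,1],
    [0,0,0,0,1]
  ],
  "grip_force": 60
}}

```text
clock: 18.55
tcp_pos: [0.4642, 0.0866, 0.0459]
orientation: [0.407, 0.578, 0.408, -0.577]
wrist_force: [-5.6, 0.9, 19.1]
finger_gap: 0.0329
```

Run:
```python
from h import *
P={n:optics.read_camera(n) for n in ["scene","wrist"]};s=env.get_state();print(s['clock'],np.round(s['tcp_pos'],4),s['wrist_force'],s['ft_torque'],s['finger_gap'])
a=cv2.resize(P['scene']['pixels'][160:300,230:370],None,fx=3,fy=3,interpolation=cv2.INTER_CUBIC)
b=P['wrist']['pixels'][:,100:460]
cv2.imwrite('pics/s12.png',np.hstack([a,b]))
```

```text
18.65 [0.4641 0.0866 0.0458] [-5.49772637  0.9268278  18.61531498] [ 0.2987638   1.07255764 -0.0472568 ] 0.03251394400719459
```

View pics/s12.png

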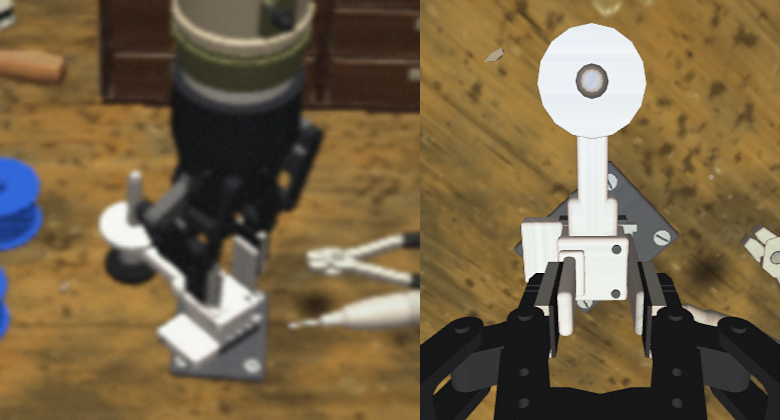

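The gap reads 32.9 mm, with the same -2.6 mm offset seen on the spool, so it is really about 35.5 mm and the latch is fully drawn. The wrist view shows the latch slid in. I lift slowly at first.

Call:
{"name": "servo_tool", "arguments": {
  "moves": [
    [-0.2,0,0,0,1],
    [-0.2,0,0,0,1],
    [-0.2,0,0,0,1],
    [-0.2,0,0,0,1],
    [-0.2,0,0,0,1],
    [-0.3,0,0,0,1],
    [-0.3,0,0,0,1],
    [-0.4,0,0,0,1],
    [0,0,0,0,1],
    [0,0,0,0,1]
  ]
}}

```text
clock: 19.9
tcp_pos: [0.4649, 0.0859, 0.0643]
orientation: [0.408, 0.578, 0.408, -0.578]
wrist_force: [0.3, -1.2, -2.7]
finger_gap: 0.0324
```

Run:
```python
from h import *
P={n:optics.read_camera(n) for n in ["scene","wrist"]};s=env.get_state();print(s['clock'],np.round(s['tcp_pos'],4),s['wrist_force'],s['ft_torque'],s['finger_gap'])
a=cv2.resize(P['scene']['pixels'][160:300,230:370],None,fx=3,fy=3,interpolation=cv2.INTER_CUBIC)
b=P['wrist']['pixels'][:,100:460]
cv2.imwrite('pics/s13.png',np.hstack([a,b]))
```

```text
20.0 [0.4648 0.0859 0.0642] [-0.75628993 -0.11842423 -2.2218621 ] [-0.04632635 -0.02574073 -0.01998193] 0.03236831432083571
```

View pics/s13.png

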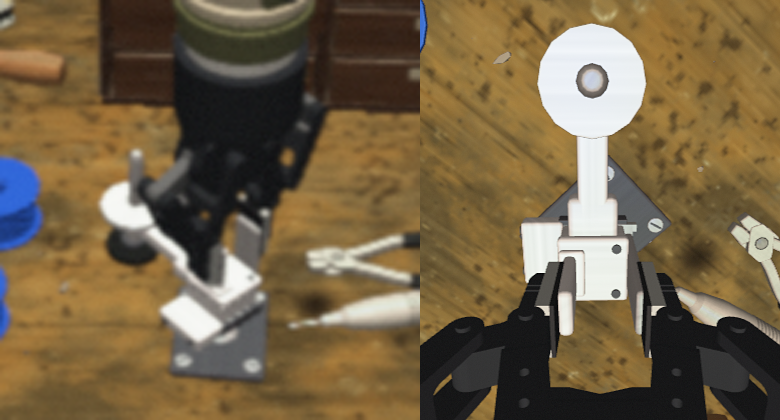

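The arm is coming off freely: the force is about -2.3 N, its own weight, and the wrist image of it is unchanged and level. I raise it to about +11 cm.

Call:
{"name": "servo_tool", "arguments": {
  "moves": [
    [-0.7,0,0,0,1],
    [-1,0,0,0,1],
    [-1.2,0,0,0,1],
    [-1.4,0,0,0,1],
    [-1.4,0,0,0,1],
    [-1.4,0,0,0,1],
    [-1.1,0,0,0,1],
    [-0.7,0,0,0,1],
    [-0.3,0,0,0,1],
    [0,0,0,0,1]
  ]
}}

```text
clock: 21.25
tcp_pos: [0.4648, 0.0859, 0.1562]
orientation: [-0.408, -0.578, -0.408, 0.578]
wrist_force: [-0.1, -0.6, -2.3]
finger_gap: 0.0323
```

Call:
{"name": "servo_tool", "arguments": {
  "moves": [
    [0,0,0,0,1],
    [0,0,0,0,1],
    [0,0,0,0,1],
    [0,0,0,0,1],
    [0,0,0,0,1],
    [0,0,0,0,1],
    [0,0,0,0,1],
    [0,0,0,0,1],
    [0,0,0,0,1],
    [0,0,0,0,1]
  ]
}}

```text
clock: 22.5
tcp_pos: [0.4649, 0.0859, 0.1563]
orientation: [0.408, 0.578, 0.408, -0.578]
wrist_force: [-0.0, -0.2, -3.0]
finger_gap: 0.0323
```

Run:
```python
from h import *
import pickle
P={n:optics.read_camera(n) for n in ["scene","wrist"]};s=env.get_state();print(s['clock'],np.round(s['tcp_pos'],4),s['wrist_force'],s['ft_torque'],s['finger_gap'])
pickle.dump((P,s),open('w14.pkl','wb'))
a=cv2.resize(P['scene']['pixels'][130:300,130:350],None,fx=3.5,fy=3.5,interpolation=cv2.INTER_CUBIC)
b=P['wrist']['pixels']
cv2.imwrite('pics/s14.png',a);cv2.imwrite('pics/w14.png',b)
for n,z in [("socket",.134),("spindle_top",.194),("ball",.024)]:
    for c in ["wrist","scene"]:
        d=models.pinpoint(n,P[c])[:2]
        print(n,c,[(np.round(x['location'],1).tolist(),round(x['conf'],2),onz(P[c],x['location'],z).round(4).tolist()) for x in d])
```

```text
22.6 [0.4649 0.0859 0.1563] [-0.3587877   1.07312295 -2.74239916] [-0.05298857  0.00272773  0.01581997] 0.03244063976655133
socket wrist [([271.2, 257.0], 0.95, [0.4596, 0.0867, 0.134])]
socket scene [([306.3, 222.3], 0.93, [0.459, 0.0851, 0.134])]
spindle_top wrist [([270.9, 79.8], 0.82, [0.4898, 0.1656, 0.194])]
spindle_top scene [([275.6, 172.7], 0.82, [0.4893, 0.1646, 0.194]), ([173.8, 218.4], 0.31, [0.3026, 0.2487, 0.194])]
ball wrist [([278.1, 196.8], 0.65, [0.4627, 0.0862, 0.024])]
ball scene [([303.3, 261.0], 0.83, [0.4668, 0.0903, 0.024])]
```

View pics/s14.png

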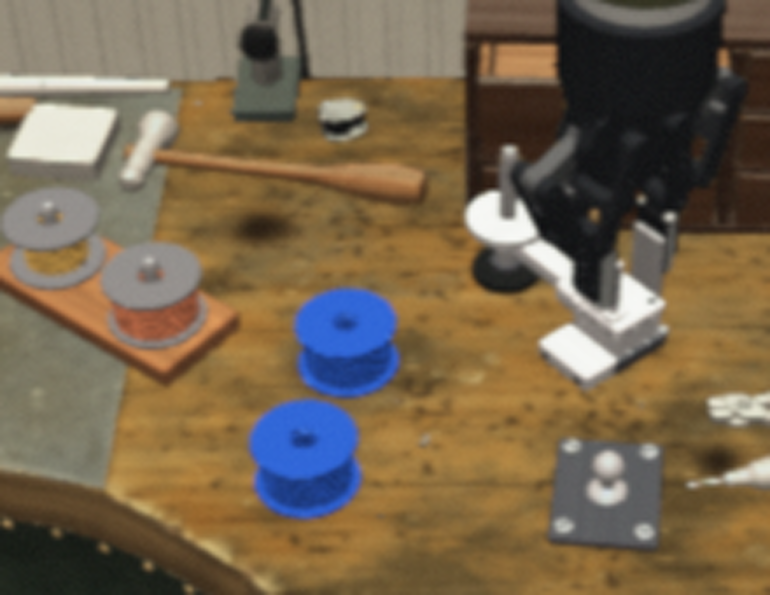

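View pics/w14.png

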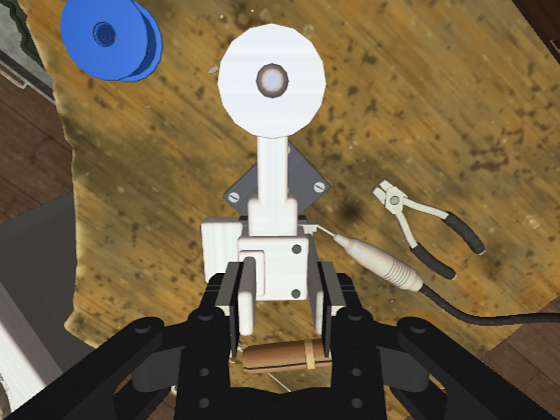

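Run:
```python
from h import *
import pickle
P,s=pickle.load(open('w14.pkl','rb'))
print(tri([(P['wrist'],(270.9,79.8)),(P['scene'],(275.6,172.7))]),tri([(P['wrist'],(271.2,257)),(P['scene'],(306.3,222.3))]))
print(order.hand_in())
```

```text
(array([0.489944  , 0.1652876 , 0.19333687]), [[0.9, 0.9], [-0.2, -0.0]]) (array([0.4596683 , 0.08584591, 0.13291048]), [[0.7, 0.5], [-0.2, 0.1]])
the job is handed in; nothing more can be done
None
```

The job is done and handed in at about 22.6 s on the robot's clock, well inside the 50 s limit. No verdict was reported.

**Spool:** I lifted the copper spool straight off the spindle and lowered it onto the rack's empty post until the wrist force showed contact, then let go. Contact came at TCP z 0.0149 (predicted 0.0147). The last scene picture shows it standing on the rack like the brass spool.

**Payoff arm:** I squeezed the latch against the fixed grip post with 60 N and lifted the arm off the ball. It was still held when I handed in:
- **Height:** the socket measured at z 0.133 and the spindle tip at z 0.193, both about 11 cm up from where they sat. Their 60 mm difference matches the text, so the arm is level.
- **Position:** the TCP moved less than 1 mm sideways during the lift. The networks' separate readings of the ball and socket spread by 3 to 8 mm, and I put that down to their noise.
- **Weight:** the wrist force was about -2.7 N, close to the arm's own weight.

**Not confirmed directly:** the finger opening read 32.4 mm instead of 35.5 mm with the latch drawn. The spool showed a similar offset (57.5 mm for 60 mm), so I took the latch as fully drawn, and the arm came free without resistance.

I did not touch the cutters, the hammer or the ring clamp. The cutters and the hammer lie unmoved in the last pictures. The clamp, mostly hidden by the gripper, was last seen whole before the coupler grasp.

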